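# Turn up and lock the purge, then hold the dry chest open

### The job

I need to reach into the nitrogen-purged dry chest: first turn the purge regulator's knob clockwise until its white line points at the long mark on the dial, then slide the fork lock fully home under the knob so the setting cannot creep. Only after that lift the chest's lid by its front handle to 40 degrees open, within five degrees and never wider than 50 because the dry gas would spill, and finish still holding it there by the handle, since it falls shut if let go and nothing else may prop it. Leave the tip box, the tube rack and the blue-capped tube where they stand.

Things in the scene. Friction and masses are not known exactly. Their poses are not given: they have to be found in the camera images.
- chest: Grey dry chest fixed to the bench, 220 deep (x) by 280 wide (y), rim 112 high, closed by a clear lid in an aluminium frame whose top is 133 above the bench. Origin: on the bench under the middle of the chest's front face; x points from the front to the hinged back, y along the front, z up. It stands to one side of the robot with the console on the other; which side varies.
- lid (a joint): The lid's opening angle in rad: 0 shut, grows as the front edge rises; 40 degrees is 0.698. 0.45 to 0.7 kg with its handle, no spring, hardly any hinge friction: it falls shut when let go.
- lid_hinge (a point): A point on the lid's hinge axis at the middle of the chest's back edge: 222 behind the chest's front face, 118 above the bench. The axis runs along the chest's y.
- lid_handle (a point): Straight steel bow handle on the front edge of the lid: a round bar 12 in diameter, 120 long, along the chest's y, carried by a post at each end. The point: middle of the bar, 45 in front of the lid's front face and 124 above the bench when the lid is shut; its distance from the hinge axis is 267. The bar can turn between finger pads as the lid swings.
- console: Grey gas console fixed to the bench, 150 (x) by 120 (y), top panel 90 above the bench. Origin: on the bench under its middle; x points away from the gauge on its front face, y to the left, z up. Knob axis at x = 35, y = 0; the lock slides along x in front of the knob. The supply gauge on the front only shows the incoming gas and does not change.
- knob (a joint): Regulator knob's angle in rad, 0 to 4.71, grows clockwise seen from above. The dial has ten ticks 30 degrees apart; at 0 the white line points 135 degrees left of the console's x axis, at the first tick. The long mark is the fifth tick, at 2.094. It starts below that, and needs about 0.05 N m to turn; it stays where it is left.
- knob_grip (a point): On the knob's vertical axis at the height to grip, 119 above the bench. The knob is a black fluted cylinder 40 in diameter from 99 to 130 above the bench, on a thinner splined steel hub.
- knob_pointer (a point): Outer end of the white line on top of the knob, 20 from the knob's axis.
- mark (a point): Middle of the long mark (14 long, 3 wide; the other ticks are 6 long) on the console's top panel, 31.5 from the knob's axis.
- lock (a joint): Travel of the fork lock in m: near 0 drawn back, 0.036 fully home against its stop, with the fork's two prongs round the knob's hub. It slides along the console's +x towards the knob, takes about 2 N and stays where it is left.
- lock_tab (a point): Middle of the top face of the lock's upright steel tab, 132 above the bench. The tab is 20 along the console's x, 12 along y and 36 tall, standing on a flat fork plate 40 wide whose top is 96 above the bench; two guide rails, tops 98 above the bench, run 20 to 29 either side of its middle. 81 in front of the knob's axis when drawn back, 45 when home.
- tip_box: Bystander: green pipette-tip box with clear cover, 122 by 85 by 76 tall, behind the console. Origin under its centre.
- tube_rack: Bystander: blue rack 56 by 125, 45 tall, with four capped tubes up to 88 high. Origin under its centre.
- big_tube: Bystander: one standing clear tube with a blue cap, 35 in diameter, 116 tall. Origin under its centre.

How it is judged:
By the outcome, as a careful person would: the job done as asked, in the order asked, and still so for the second after the job is handed in, while the arm keeps its last pose, push and grip.
It also fails if it takes over 59 s, if anything falls off the work surface, if the arm or the gripper's body presses on something with over 40 N, if the wrist force passes 120 N, or if a joint passes its speed limit or range.

### The arm

A 6-joint arm with a two-finger parallel gripper is mounted at the origin on the work surface. World frame = base frame: x ahead of the robot, y to its left, z up, the work surface at z = 0. Lengths are in mm, angles in rad, forces in N, time in s.
With the tool pointing down it reaches from about 300 to 750 mm from the base axis. Payload 8.5 kg.
Tool frame: the origin (TCP) lies between the finger pads; the fingertips stand 11 mm ahead of it and the grasp point (between the pads) lies 8 mm behind it; z points along the fingers, y is the direction in which the jaws open and shut (so a half turn about z gives the same grasp; the last joint's range is limited). The gripper opens to 85 mm and grips with 20 to 120 N. Pads are 22 mm wide; open, the fingers measure 114 mm over their backs; the gripper's body (76 mm by 85 mm) begins 54 mm behind the grasp point. The pads swing forward as they close: fully open they stand 13 mm farther back than shut.
Start: joints at [1.085, 0.381, 1.297, -0, 1.464, -0.215], TCP at [147.118, 529.94, 242.322] pointing down, gripper open.
Joint ranges: [-3.11, 3.11], [-0.89, 2.33], [0.22, 2.48], [-1.42, 4.56], [0.17, 2.85], [-2.88, 2.88]. Speed limits (rad/s): [2.39, 2.39, 3.14, 3.14, 3.14, 3.14].

### API

Orientations are given as a unit quaternion [x, y, z, w].
In Python, from bench import arm gives the robot as it stands.
- The arm moves only by the tool step_arm, never from a script. Its argument "rows" is a list of rows, each an object of numbers: "tx", "ty", "tz": the shift along the tool's x, y, z in mm; "rx", "ry", "rz": the turn, a rotation vector about the tool's x, y, z in rad; "fingers": the opening in per cent of the stroke, from 0 (shut) to 100 (fully open). In form: [{"tx": .., "ty": .., "tz": .., "rx": .., "ry": .., "rz": .., "fingers": ..}, ...]. A call has exactly 5 rows; each row shifts and turns the commanded pose from where the row before left it, along the tool's axes as they then stand; what a row does not reach is not made up. A row lasts 1/10 s, in which the tool goes at most 50 mm and 8.59 degrees, less where a joint would pass 70% of its speed; a pose out of reach is approached as far as the arm can. A call with a gripper value outside its range is refused whole. The fingers move at their own pace and stop on an object; the grip force is fixed at half the most. Time passes only in rows, so rows that do not move let the fingers close, or fill a call up. It gives the time, the measured TCP pose, the force and the opening at its end, in the units of the state.
- arm.get_obs(): the state, without advancing time (a new reading comes with each control period).
- arm.get_image(name): name is "side" or "top" or "wrist"; returns the picture (480x640x3 uint8, red, green, blue); there is no depth.
- arm.camera_info(name): a dict with "mtx" (3x3 intrinsics, pixels), "rvec" (rotation vector, rad) and "tvec" (3), from world to camera coordinates, as OpenCV has them. Camera axes: x right, y down, z forward; pixel columns grow to the right and rows downward; lengths in mm; the calibration is good to about 2 mm. A picture is of the moment at which its call begins: read the wrist's pose just before it. camera_info takes no time and is no camera call; for the wrist camera it gives the pose at the moment of the call.
- arm.close_job(): hands the job in, once; it reports no verdict.
The state is a dict: "time": time; "joint_pos": joint angles; "dq": joint speeds; "effort": joint torques, N m; "tool_pos": TCP position; "tcp_rot": TCP orientation; "force": force on the tool from outside, world axes, zero at the start; "ft_torque": the same for the moment, N m; "opening": finger opening in mm.
Only numpy, scipy, OpenCV 4.12 (cv2) and the standard library are available. Lean on these libraries where they do the work, as an engineer would, in place of code of your own. Each camera call takes 0.05 s, during which the arm holds its last target. There are 200 camera calls.

## Working session

There is one attempt and no reset: what is moved stays moved. The work goes in short steps, Python scripts to look and compute and a tool call to move; the robot and the scene stay as the last step left them, time stands still between calls to the robot, and variables do not carry over. Pictures are saved under pics/ and viewed, about 8 in all and at most 12, crops included, and the job is handed in when it is done.

Besides the shell and the picture viewer there is one more tool, called after "Request:" as name(argument=value, ...) on one line, values as JSON. step_arm: Moves the arm, as the interface text tells. Its arguments: {"type":"object","properties":{"rows":{"type":"array","items":{"type":"object","properties":{"tx":{"type":"number"},"ty":{"type":"number"},"tz":{"type":"number"},"rx":{"type":"number"},"ry":{"type":"number"},"rz":{"type":"number"},"fingers":{"type":"number"}}}}},"required":["rows"]}

```bash
mkdir -p pics; ls; cat > h.py <<'E'
import numpy as np, cv2
from bench import arm
from scipy.spatial.transform import Rotation as R
def cam(n):
    c=arm.camera_info(n); return np.array(c['mtx'],float),np.array(c['rvec'],float).ravel(),np.array(c['tvec'],float).ravel()
def ray(c,u,v,z):
    K,r,t=c; Rm=cv2.Rodrigues(r)[0]; o=-Rm.T@t; d=Rm.T@np.linalg.inv(K)@np.array([u,v,1.]); return o+d*(z-o[2])/d[2]
def proj(c,p):
    K,r,t=c; return cv2.projectPoints(np.array(p,float).reshape(-1,1,3),r,t,K,None)[0].reshape(-1,2)
def snap(n,f,crop=None,s=1):
    c=cam(n); im=arm.get_image(n); np.save(f'pics/{f}.npy',im)
    o=im[:,:,::-1]
    if crop: o=o[crop[1]:crop[3],crop[0]:crop[2]]
    cv2.imwrite(f'pics/{f}.png',cv2.resize(o,None,fx=s,fy=s,interpolation=cv2.INTER_CUBIC)); return c,im
E
python3 - <<'E'
from h import *
for n in('side','top'):
    c,im=snap(n,n+'0'); print(n,c[0][0,0],c[1],c[2],-cv2.Rodrigues(c[1])[0].T@c[2])
o=arm.get_obs();print(o['time'],o['tool_pos'],o['tcp_rot'],o['opening'],R.from_quat(o['tcp_rot']).as_matrix())
E
```

```text
pics
side 459.7310963106234 [ 2.10620724 -0.65470934  0.34389607] [-451.15179699  259.64817057  850.32986141] [  59.32242368 -704.01374627  703.46391857]
top 549.814671798383 [ 2.120071   -2.11563138  0.162875  ] [  13.1535121   545.31577197 1413.19052994] [ 287.65589838  -20.59162652 1487.10451852]
0.1 [146.99709435 529.74718777 241.79247453] [ 1.34957441e-01  9.90851200e-01 -5.82175260e-04 -2.23893924e-04] 85.46885398621085 [[-9.63572878e-01  2.67445225e-01 -6.00828894e-04]
 [ 2.67445746e-01  9.63572300e-01 -1.09326581e-03]
 [ 2.86553360e-04 -1.21413041e-03 -9.99999222e-01]]
```

View pics/top0.png

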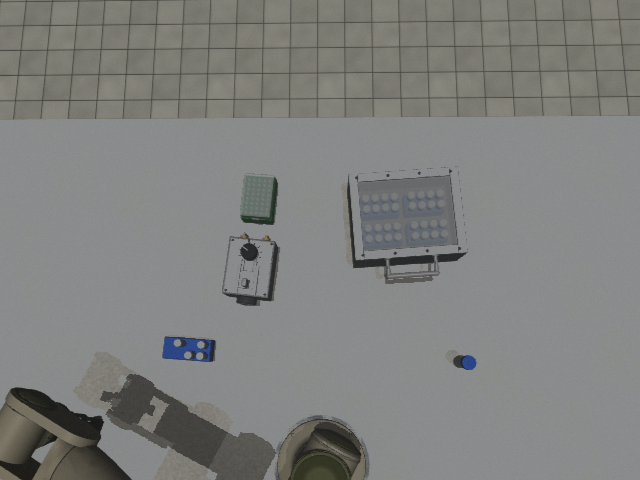

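View pics/side0.png

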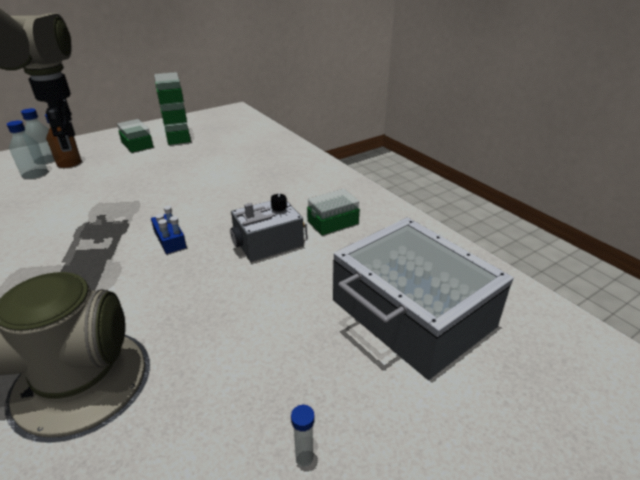

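The top view shows the console around (249,268), with the knob at (249,252), the tab at (245,283), and the chest on the right. Its handle bar runs from about (386,277) to (438,274).

```bash
python3 - <<'E'
from h import *
c=cam('top')
im=np.load('pics/top0.npy')[:,:,::-1]
a=cv2.resize(im[225:310,215:285],None,fx=6,fy=6,interpolation=cv2.INTER_CUBIC)
b=cv2.resize(im[160:290,340:475],None,fx=3.9,fy=3.9,interpolation=cv2.INTER_CUBIC)[:510]
b=b[:a.shape[0]]; a=a[:b.shape[0]]
o=np.hstack([a,b]); o=o[:,:]; print(o.shape)
cv2.imwrite('pics/t1.png',cv2.resize(o,None,fx=.82,fy=.82))
for n,u,v,z in [('knob',249,252,130),('tab',245,283,132),('c1',229,237,90),('c2',275,241,90),('c3',271,299,90),('c4',223,294,90),('h1',386,277,124),('h2',438,274,124),('l1',349,177,133),('l2',459,167,133),('l3',466,253,133),('l4',354,262,133)]:
    print(n,ray(c,u,v,z).round(1))
w=cam('wrist'); print(w[0]); 
o=arm.get_obs(); T=np.array(o['tool_pos']);Rm=R.from_quat(o['tcp_rot']).as_matrix()
Rc=cv2.Rodrigues(w[1])[0]; print('cam in tool',Rm.T@(-Rc.T@w[2]-T),'\n',Rm.T@Rc.T)
E
```

```text
(507, 946, 3)
knob [529.4 180.  130. ]
tab [450.7 187.7 132. ]
c1 [576.2 239.2  90. ]
c2 [565.5 119.   90. ]
c3 [414.9 126.6  90. ]
c4 [427.4 249.8  90. ]
h1 [ 467.2 -163.1  124. ]
h2 [ 474.8 -292.3  124. ]
l1 [723.9 -72.4 133. ]
l2 [ 749.6 -353.5  133. ]
l3 [ 526.3 -361.5  133. ]
l4 [503.5 -83.4 133. ]
[[389.5359618    0.         325.23055178]
 [  0.         389.5359618  231.1585878 ]
 [  0.           0.           1.        ]]
cam in tool [  78.48954241    0.57739958 -131.4323297 ] 
 [[-3.81279737e-04 -9.52898414e-01 -3.03289412e-01]
 [ 9.99999881e-01 -2.70878977e-04 -4.06079273e-04]
 [ 3.04797569e-04 -3.03289531e-01  9.52898404e-01]]
```

View pics/t1.png

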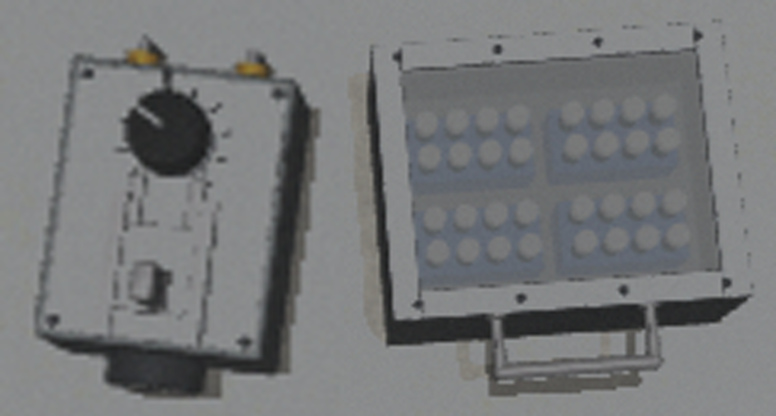

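Request:
step_arm(rows=[{"tx": -38.5,"ty": -19.6},{"tx": -38.5,"ty": -19.6},{"tx": -38.5,"ty": -19.6},{"tx": -38.5,"ty": -19.6},{"tx": -38.5,"ty": -19.6}])

```text
schema error: expected keys tx, ty, tz, rx, ry, rz, fingers
```

Request:
step_arm(rows=[{"tx": -38.5,"ty": -19.6},{"tx": -38.5,"ty": -19.6},{"tx": -38.5,"ty": -19.6},{"tx": -38.5,"ty": -19.6},{"tx": -38.5,"ty": -19.6}])

```text
schema error: expected keys tx, ty, tz, rx, ry, rz, fingers
```

Request:
step_arm(rows=[{"tx": -38.5,"ty": -19.6},{"tx": -38.5,"ty": -19.6},{"rz": -0.06},{"rz": -0.06},{"rz": -0.06}])

```text
schema error: expected keys tx, ty, tz, rx, ry, rz, fingers
```

```bash
python3 - <<'E'
from h import *
c,im=snap('wrist','w1'); o=arm.get_obs(); print(o['time'],o['tool_pos'],R.from_quat(o['tcp_rot']).as_matrix().round(3).tolist(),o['joint_pos'],o['force'])
E
```

```text
0.15 [147.03199867 529.77541654 241.86912124] [[-0.964, 0.267, -0.001], [0.267, 0.964, -0.001], [0.0, -0.001, -1.0]] [ 1.08469779e+00  3.81067340e-01  1.29799911e+00  1.20698801e-06
  1.46362827e+00 -2.15335344e-01] [0.37067047 0.53210087 0.02440943]
```

View pics/w1.png

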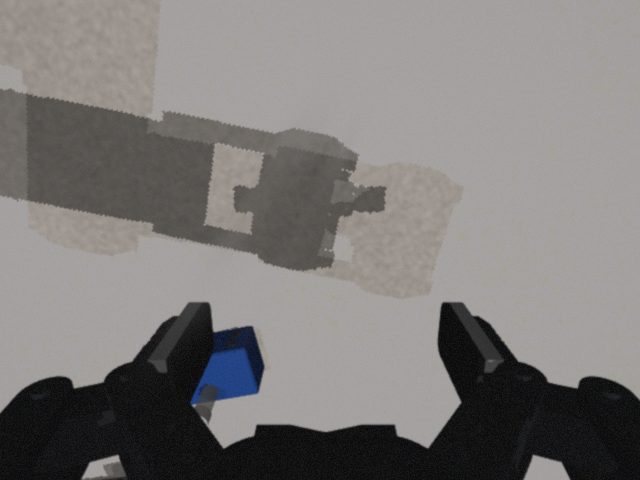

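The wrist view shows bench, shadow and part of the tube rack at (230,365); the arm hasn't moved, because rows need every key.

Request:
step_arm(rows=[{"tx": -34.5,"ty": -20.4,"tz": 0,"rx": 0,"ry": 0,"rz": 0,"fingers": 100},{"tx": -34.5,"ty": -20.4,"tz": 0,"rx": 0,"ry": 0,"rz": 0,"fingers": 100},{"tx": -34.5,"ty": -20.4,"tz": 0,"rx": 0,"ry": 0,"rz": 0,"fingers": 100},{"tx": -34.5,"ty": -20.4,"tz": 0,"rx": 0,"ry": 0,"rz": 0,"fingers": 100},{"tx": -34.5,"ty": -20.4,"tz": 0,"rx": 0,"ry": 0,"rz": 0,"fingers": 100}])

```text
time: 0.65
tool_pos: [286.8, 384.2, 242.2]
tcp_rot: [0.135, 0.991, -0.0, -0.0]
force: [0.5, 0.3, -0.7]
opening: 85.8
```

Request:
step_arm(rows=[{"tx": -34.5,"ty": -20.4,"tz": 0,"rx": 0,"ry": 0,"rz": 0,"fingers": 100},{"tx": -34.5,"ty": -20.4,"tz": 0,"rx": 0,"ry": 0,"rz": 0,"fingers": 100},{"tx": -34.5,"ty": -20.4,"tz": 0,"rx": 0,"ry": 0,"rz": 0,"fingers": 100},{"tx": -34.5,"ty": -20.4,"tz": 0,"rx": 0,"ry": 0,"rz": 0,"fingers": 100},{"tx": -34.5,"ty": -20.4,"tz": 0,"rx": 0,"ry": 0,"rz": 0,"fingers": 100}])

```text
time: 1.15
tool_pos: [425.8, 239.7, 242.2]
tcp_rot: [0.135, 0.991, -0.0, -0.0]
force: [0.3, 0.8, 0.5]
opening: 85.9
```

Request:
step_arm(rows=[{"tx": -34.5,"ty": -20.4,"tz": 0,"rx": 0,"ry": 0,"rz": 0,"fingers": 100},{"tx": -34.5,"ty": -20.4,"tz": 0,"rx": 0,"ry": 0,"rz": 0,"fingers": 100},{"tx": 0,"ty": 0,"tz": 0,"rx": 0,"ry": 0,"rz": -0.09,"fingers": 100},{"tx": 0,"ty": 0,"tz": 0,"rx": 0,"ry": 0,"rz": -0.09,"fingers": 100},{"tx": 0,"ty": 0,"tz": 0,"rx": 0,"ry": 0,"rz": 0,"fingers": 100}])

```text
time: 1.65
tool_pos: [480.6, 183.0, 242.0]
tcp_rot: [0.045, 0.999, -0.0, -0.0]
force: [0.3, 0.5, -0.0]
opening: 85.6
```

```bash
python3 - <<'E'
from h import *
c,im=snap('wrist','w2'); o=arm.get_obs(); print(o['time'],o['tool_pos'],R.from_quat(o['tcp_rot']).as_matrix().round(3).tolist(),o['joint_pos'],o['force'])
import pickle; pickle.dump(c,open('w2.pkl','wb'))
E
```

```text
1.7 [480.47372044 183.24494332 242.11439865] [[-0.996, 0.093, -0.0], [0.093, 0.996, -0.0], [0.0, -0.0, -1.0]] [ 1.33827917e-01  3.18251750e-01  1.39455934e+00 -1.06187316e-05
  1.42928661e+00 -1.34412924e+00] [0.88035264 0.07684554 0.55722844]
```

View pics/w2.png

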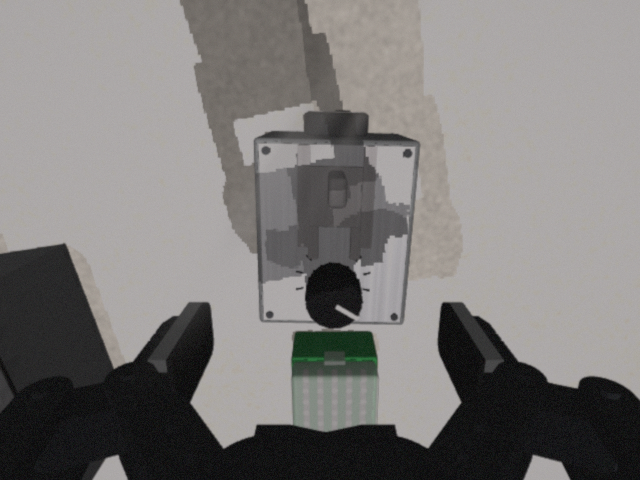

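Wrist view: knob at about (333,295) with its white line pointing toward (358,317), tab top at (337,175), panel corners near (258,142), (418,143), (405,323) and (262,322).

```bash
cat > meas.py <<'E'
from h import *
import pickle
def knob(c,im,g):
    # g: guess of knob axis xy ; returns top centre and line direction
    hsv=im.max(2).astype(int)
    u0,v0=proj(c,[g[0],g[1],130])[0]
    m=((hsv<45)*255).astype(np.uint8); yy,xx=np.mgrid[:480,:640]; r=np.hypot(xx-u0,yy-v0)
    m[r>45]=0
    n,l,s,ce=cv2.connectedComponentsWithStats(m); i=1+s[1:,4].argmax(); cs=cv2.findContours((l==i).astype(np.uint8),0,2)[0]
    k=max(cs,key=cv2.contourArea); hull=cv2.convexHull(k); mm=np.zeros_like(m); cv2.drawContours(mm,[hull],-1,255,-1)
    # white pixels inside hull on the top face
    w=(cv2.erode(mm,np.ones((3,3)))>0)&(hsv>90); 
    P=np.array([ray(c,x,y,130)[:2] for y,x in zip(*np.nonzero(w))])
    return hull[:,0],P
E
python3 - <<'E'
from meas import *
c=pickle.load(open('w2.pkl','rb')); im=np.load('pics/w2.npy')
for n,u,v,z in [('c',262.5,142,90),('c',417,142,90),('c',405,322,90),('c',262,321,90),('s1',266,150.5,90),('s2',407.5,153.5,90),('s3',394,317,90),('s4',269,314.5,90)]: print(n,ray(c,u,v,z).round(1))
h,P=knob(c,im,(529,180)); print(cv2.minEnclosingCircle(h),h.min(0),h.max(0),len(P))
print(ray(c,333,295,130).round(1)); 
m,e=P.mean(0),np.linalg.svd(P-P.mean(0))[2][0]; print(m,e,((P-m)@e).min(),((P-m)@e).max())
# predicted wall pixels
print(proj(c,[[529,180,130],[529,180,99]]))
a=im[100:335,245:430]; cv2.imwrite('pics/w2c.png',cv2.resize(a[:,:,::-1],None,fx=2.5,fy=2.5,interpolation=cv2.INTER_CUBIC))
E
```

```text
c [421.9 144.1  90. ]
c [431.9 253.7  90. ]
c [576.5 240.9  90. ]
c [564.9 123.6  90. ]
s1 [428.1 145.8  90. ]
s2 [439.4 246.7  90. ]
s3 [571.1 232.1  90. ]
s4 [559.5 130.2  90. ]
((333.43463134765625, 294.9116516113281), 32.39341354370117) [306 263] [361 327] 107
[526.3 184.9 130. ]
[539.51009502 191.85134243] [0.61924181 0.78520035] -7.6442904338467095 7.621292151540593
[[326.31868856 299.07645815]
 [326.22919015 280.20923209]]
```

View pics/w2c.png

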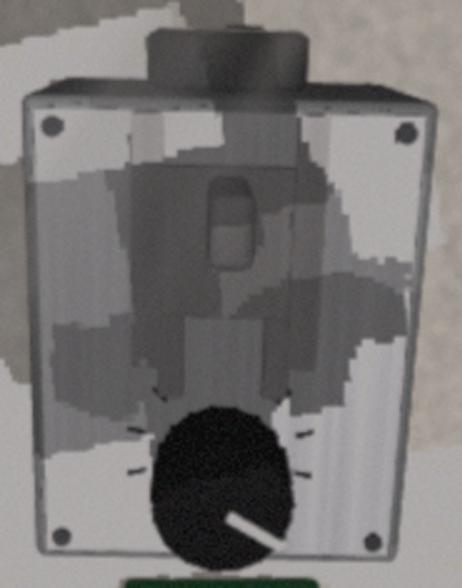

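```bash
python3 - <<'E'
from meas import *
from scipy.optimize import least_squares
c=pickle.load(open('w2.pkl','rb')); im=np.load('pics/w2.npy')
h,P=knob(c,im,(529,180))
a=np.linspace(0,2*np.pi,60)
def ext(p):
    q=np.vstack([proj(c,np.c_[p[0]+20*np.cos(a),p[1]+20*np.sin(a),0*a+z]) for z in(130,99)])
    return q
def f(p): q=ext(p); return [q[:,0].min()-h[:,0].min(),q[:,0].max()-h[:,0].max()-1,q[:,1].max()-h[:,1].max()-.5]
r=least_squares(f,[530,184]); print(r.x,r.fun)
o=arm.get_obs();T=np.array(o['tool_pos']);Rm=R.from_quat(o['tcp_rot']).as_matrix()
for p in (r.x,(532,184)): print(Rm.T@(np.array([*p,113])-T))
t=[ray(c,245+u/2.5,100+v/2.5,132) for u,v in((210,222),(253,222),(214,268),(250,268))]; print(np.round(t,1))
E
```

```text
[531.97673037 185.09565431] [-0.7249314   0.72533664  0.037687  ]
[-51.17288129   6.63327036 129.08853182]
[-51.29762267   5.54449149 129.08860546]
[[451.4 188.7 132. ]
 [452.4 199.5 132. ]
 [463.4 188.7 132. ]
 [464.2 197.8 132. ]]
```

Request:
step_arm(rows=[{"tx": -25.5,"ty": 3,"tz": 0,"rx": 0,"ry": 0,"rz": 0,"fingers": 100},{"tx": -25.5,"ty": 3,"tz": 0,"rx": 0,"ry": 0,"rz": 0,"fingers": 100},{"tx": 0,"ty": 0,"tz": 30,"rx": 0,"ry": 0,"rz": -0.1,"fingers": 100},{"tx": 0,"ty": 0,"tz": 30,"rx": 0,"ry": 0,"rz": -0.1,"fingers": 100},{"tx": 0,"ty": 0,"tz": 25,"rx": 0,"ry": 0,"rz": -0.1,"fingers": 100}])

```text
time: 2.2
tool_pos: [531.4, 184.9, 155.8]
tcp_rot: [-0.105, 0.994, -0.0, -0.001]
force: [0.2, 0.2, -0.6]
opening: 85.6
```

Request:
step_arm(rows=[{"tx": 0,"ty": 0,"tz": 20,"rx": 0,"ry": 0,"rz": 0,"fingers": 100},{"tx": 0,"ty": 0,"tz": 14,"rx": 0,"ry": 0,"rz": 0,"fingers": 100},{"tx": 0,"ty": 0,"tz": 10,"rx": 0,"ry": 0,"rz": 0,"fingers": 100},{"tx": 0,"ty": 0,"tz": 0,"rx": 0,"ry": 0,"rz": 0,"fingers": 60},{"tx": 0,"ty": 0,"tz": 0,"rx": 0,"ry": 0,"rz": 0,"fingers": 60}])

```text
time: 2.7
tool_pos: [532.1, 184.8, 113.8]
tcp_rot: [-0.104, 0.995, 0.0, 0.0]
force: [0.1, -0.6, 0.6]
opening: 59.1
```

Request:
step_arm(rows=[{"tx": 0,"ty": 0,"tz": 0,"rx": 0,"ry": 0,"rz": 0,"fingers": 30},{"tx": 0,"ty": 0,"tz": 0,"rx": 0,"ry": 0,"rz": 0,"fingers": 30},{"tx": 0,"ty": 0,"tz": 0,"rx": 0,"ry": 0,"rz": 0,"fingers": 30},{"tx": 0,"ty": 0,"tz": 0,"rx": 0,"ry": 0,"rz": 0,"fingers": 30},{"tx": 0,"ty": 0,"tz": 0,"rx": 0,"ry": 0,"rz": 0,"fingers": 30}])

```text
time: 3.2
tool_pos: [532.6, 183.7, 114.8]
tcp_rot: [-0.104, 0.995, -0.001, 0.001]
force: [-0.2, -6.7, 6.1]
opening: 38.2
```

Request:
step_arm(rows=[{"tx": 0,"ty": 0,"tz": 0,"rx": 0,"ry": 0,"rz": 0.075,"fingers": 30},{"tx": 0,"ty": 0,"tz": 0,"rx": 0,"ry": 0,"rz": 0.075,"fingers": 30},{"tx": 0,"ty": 0,"tz": 0,"rx": 0,"ry": 0,"rz": 0.075,"fingers": 30},{"tx": 0,"ty": 0,"tz": 0,"rx": 0,"ry": 0,"rz": 0.075,"fingers": 30},{"tx": 0,"ty": 0,"tz": 0,"rx": 0,"ry": 0,"rz": 0.075,"fingers": 30}])

```text
time: 3.7
tool_pos: [532.6, 184.3, 114.8]
tcp_rot: [0.084, 0.996, -0.0, 0.001]
force: [-0.3, -2.1, 6.0]
opening: 38.4
```

Request:
step_arm(rows=[{"tx": 0,"ty": 0,"tz": 0,"rx": 0,"ry": 0,"rz": 0.075,"fingers": 30},{"tx": 0,"ty": 0,"tz": 0,"rx": 0,"ry": 0,"rz": 0.075,"fingers": 30},{"tx": 0,"ty": 0,"tz": 0,"rx": 0,"ry": 0,"rz": 0.075,"fingers": 30},{"tx": 0,"ty": 0,"tz": 0,"rx": 0,"ry": 0,"rz": 0.075,"fingers": 30},{"tx": 0,"ty": 0,"tz": 0,"rx": 0,"ry": 0,"rz": 0.06,"fingers": 30}])

```text
time: 4.2
tool_pos: [532.8, 184.9, 114.8]
tcp_rot: [0.261, 0.965, 0.001, 0.002]
force: [1.1, 0.4, 4.0]
opening: 38.5
```

Request:
step_arm(rows=[{"tx": 0,"ty": 0,"tz": 0,"rx": 0,"ry": 0,"rz": 0,"fingers": 30},{"tx": 0,"ty": 0,"tz": 0,"rx": 0,"ry": 0,"rz": 0,"fingers": 30},{"tx": 0,"ty": 0,"tz": 0,"rx": 0,"ry": 0,"rz": 0,"fingers": 100},{"tx": 0,"ty": 0,"tz": 0,"rx": 0,"ry": 0,"rz": 0,"fingers": 100},{"tx": 0,"ty": 0,"tz": 0,"rx": 0,"ry": 0,"rz": 0,"fingers": 100}])

```text
time: 4.7
tool_pos: [531.8, 184.6, 113.3]
tcp_rot: [0.26, 0.966, -0.0, -0.0]
force: [-0.5, 0.3, -0.3]
opening: 79.7
```

Request:
step_arm(rows=[{"tx": 0,"ty": 0,"tz": 0,"rx": 0,"ry": 0,"rz": 0,"fingers": 100},{"tx": 0,"ty": 0,"tz": -40,"rx": 0,"ry": 0,"rz": 0,"fingers": 100},{"tx": 0,"ty": 0,"tz": -40,"rx": 0,"ry": 0,"rz": 0,"fingers": 100},{"tx": 0,"ty": 0,"tz": -30,"rx": 0,"ry": 0,"rz": -0.14,"fingers": 100},{"tx": 0,"ty": 0,"tz": 0,"rx": 0,"ry": 0,"rz": -0.14,"fingers": 100}])

```text
time: 5.2
tool_pos: [533.2, 184.9, 227.7]
tcp_rot: [0.12, 0.993, 0.001, 0.004]
force: [-0.9, -0.7, -1.2]
opening: 85.4
```

Request:
step_arm(rows=[{"tx": 20,"ty": 0,"tz": 0,"rx": 0,"ry": 0,"rz": -0.06,"fingers": 100},{"tx": 20,"ty": 0,"tz": 0,"rx": 0,"ry": 0,"rz": 0,"fingers": 100},{"tx": 20,"ty": 0,"tz": 0,"rx": 0,"ry": 0,"rz": 0,"fingers": 100},{"tx": 0,"ty": 0,"tz": 0,"rx": 0,"ry": 0,"rz": 0,"fingers": 100},{"tx": 0,"ty": 0,"tz": 0,"rx": 0,"ry": 0,"rz": 0,"fingers": 100}])

```text
time: 5.7
tool_pos: [473.5, 196.9, 223.6]
tcp_rot: [0.093, 0.996, 0.0, 0.0]
force: [0.6, -0.3, 1.2]
opening: 85.4
```

```bash
python3 - <<'E'
from meas import *
c,im=snap('wrist','w3'); pickle.dump(c,open('w3.pkl','wb'))
o=arm.get_obs(); print(o['time'],o['tool_pos'],R.from_quat(o['tcp_rot']).as_matrix().round(3).tolist(),o['force'])
h,P=knob(c,im,(532,184.5)); m=P.mean(0); e=np.linalg.svd(P-m)[2][0]; s=(P-m)@e
print(len(P),m,m+e*s.min(),m+e*s.max(),np.degrees(np.arctan2(*e[::-1])))
q=proj(c,[[532,184.5,110]])[0].astype(int); print(q,h.min(0),h.max(0))
a=im[max(q[1]-130,0):q[1]+70,q[0]-110:q[0]+110]; cv2.imwrite('pics/w3c.png',cv2.resize(a[:,:,::-1],None,fx=3,fy=3,interpolation=cv2.INTER_CUBIC))
E
```

```text
5.75 [473.86469704 196.81215747 223.41624061] [[-0.983, 0.185, 0.001], [0.185, 0.983, -0.0], [-0.001, 0.0, -1.0]] [-0.31878244 -0.20992563  0.61487588]
125 [543.60645223 186.24403034] [535.59397636 184.78185955] [551.62405898 187.70713746] 10.34192323352587
[322 312] [294 283] [352 355]
```

View pics/w3c.png

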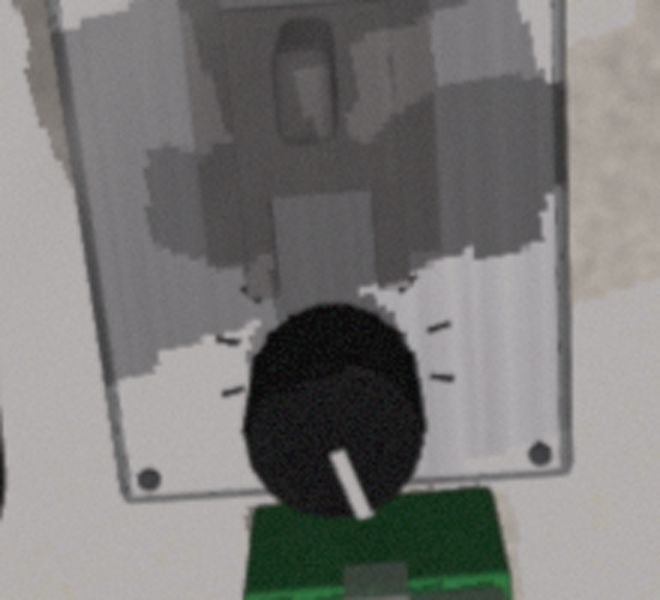

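The line now points at about 10° in world. The target is about 8.5° by panel yaw, but the knob hides the mark in this view. I'll look from above it.

Request:
step_arm(rows=[{"tx": -32,"ty": 3,"tz": -15,"rx": 0,"ry": 0,"rz": 0,"fingers": 100},{"tx": -32,"ty": 3,"tz": -15,"rx": 0,"ry": 0,"rz": 0,"fingers": 100},{"tx": -32,"ty": 3,"tz": -15,"rx": 0,"ry": 0,"rz": 0,"fingers": 100},{"tx": -32,"ty": 3,"tz": 0,"rx": 0,"ry": 0,"rz": 0,"fingers": 100},{"tx": 0,"ty": 0,"tz": 0,"rx": 0,"ry": 0,"rz": 0,"fingers": 100}])

```text
time: 6.25
tool_pos: [604.8, 183.7, 266.8]
tcp_rot: [0.094, 0.996, -0.0, 0.0]
force: [-0.5, -0.5, -0.7]
opening: 85.5
```

```bash
python3 - <<'E'
from meas import *
c,im=snap('wrist','w4'); pickle.dump(c,open('w4.pkl','wb'))
o=arm.get_obs(); print(o['time'],o['tool_pos'],R.from_quat(o['tcp_rot']).as_matrix().round(3).tolist(),o['force'])
h,P=knob(c,im,(532,184.5)); m=P.mean(0); e=np.linalg.svd(P-m)[2][0]; s=(P-m)@e
print(len(P),m,m+e*s.min(),m+e*s.max(),np.degrees(np.arctan2(*e[::-1])))
q=proj(c,[[532,184.5,110]])[0].astype(int); print(q,h.min(0),h.max(0))
a=im[q[1]-80:q[1]+60,q[0]-90:q[0]+90]; cv2.imwrite('pics/w4c.png',cv2.resize(a[:,:,::-1],None,fx=4,fy=4,interpolation=cv2.INTER_CUBIC)); print(q[0]-90,q[1]-80)
E
```

```text
6.3 [602.97975523 184.26111297 266.83878205] [[-0.983, 0.186, -0.001], [0.186, 0.983, -0.0], [0.001, -0.0, -1.0]] [-0.53328049  0.12857255 -0.52245153]<stdin>:4: RuntimeWarning: Mean of empty slice.
  ret = ret.dtype.type(ret / rcount)
Traceback (most recent call last):
numpy.linalg.LinAlgError: 1-dimensional array given. Array must be at least two-dimensional
```

```bash
python3 - <<'E'
from meas import *
c=pickle.load(open('w4.pkl','rb')); im=np.load('pics/w4.npy')
q=proj(c,[[532,184.5,110]])[0].astype(int)
a=im[q[1]-70:q[1]+70,q[0]-90:q[0]+90]; a=np.clip(a.astype(float)*1.6,0,255).astype(np.uint8)
cv2.imwrite('pics/w4c.png',cv2.resize(a[:,:,::-1],None,fx=4,fy=4,interpolation=cv2.INTER_CUBIC)); print(q[0]-90,q[1]-70,a.shape)
E
```

```text
216 47 (140, 180, 3)
```

View pics/w4c.png

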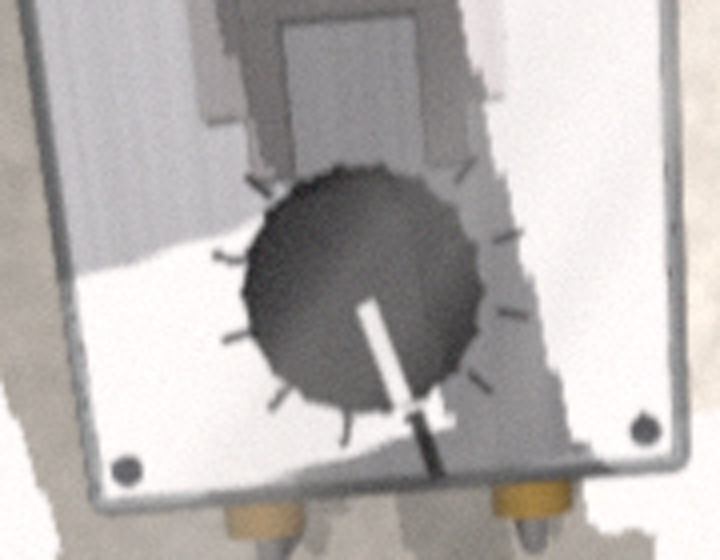

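The line in this crop runs (366,305) to (405,403) and the long mark (415,413) to (437,472). They nearly line up; checking the angles numerically.

```bash
python3 - <<'E'
from meas import *
c=pickle.load(open('w4.pkl','rb')); f=lambda u,v,z: ray(c,216+u/4,47+v/4,z)[:2]
an=lambda d: np.degrees(np.arctan2(d[1],d[0])).round(2)
a,b=f(366,305,130),f(405,403,130); m1,m2=f(415,413,90),f(437,472,90)
print('line',a,b,an(b-a),'mark',m1,m2,an(m2-m1))
k=np.array([f(u,v,90) for u,v in ((258,184),(228,257),(236,337),(278,400),(346,428),(466,170),(508,237),(514,314),(482,382))])
(x,y),r=cv2.minEnclosingCircle(k.astype(np.float32)); 
A=np.c_[2*k,np.ones(len(k))]; s=np.linalg.lstsq(A,(k**2).sum(1),rcond=None)[0]; C=s[:2]; print('dial centre',C,np.sqrt(s[2]+C@C))
print('from centre: mark',an((m1+m2)/2-C),'line tip',an(b-C))
s=[f(u,v,90) for u,v in((127,470),(645,429))]; print('yaw',an(s[1]-s[0])-90)
o=arm.get_obs();T=np.array(o['tool_pos']);Rm=R.from_quat(o['tcp_rot']).as_matrix(); print(T,an(-Rm[:2,0]))
E
```

```text
line [535.57038972 185.45596705] [552.46612657 188.72717351] 10.96 mark [558.38949609 188.72660157] [570.42757206 190.79427766] 9.75
dial centre [533.55691521 184.99070953] 27.600011651135212
from centre: mark 8.79 line tip 11.18
yaw -6.299999999999997
[602.97975523 184.26111297 266.83878205] -10.73
```

Angle left to turn is about 2° (0.035–0.04 rad). I'll regrip and nudge it.

Request:
step_arm(rows=[{"tx": 34.6,"ty": -6.5,"tz": 0,"rx": 0,"ry": 0,"rz": 0,"fingers": 100},{"tx": 34.6,"ty": -6.5,"tz": 20,"rx": 0,"ry": 0,"rz": 0,"fingers": 100},{"tx": 0,"ty": 0,"tz": 40,"rx": 0,"ry": 0,"rz": 0,"fingers": 100},{"tx": 0,"ty": 0,"tz": 40,"rx": 0,"ry": 0,"rz": 0,"fingers": 100},{"tx": 0,"ty": 0,"tz": 20,"rx": 0,"ry": 0,"rz": 0,"fingers": 100}])

```text
time: 6.8
tool_pos: [528.9, 184.9, 145.5]
tcp_rot: [0.093, 0.996, -0.0, -0.002]
force: [0.1, 0.5, 0.2]
opening: 84.9
```

Request:
step_arm(rows=[{"tx": 0,"ty": 0,"tz": 20,"rx": 0,"ry": 0,"rz": 0,"fingers": 100},{"tx": 0,"ty": 0,"tz": 13,"rx": 0,"ry": 0,"rz": 0,"fingers": 100},{"tx": 0,"ty": 0,"tz": 0,"rx": 0,"ry": 0,"rz": 0,"fingers": 60},{"tx": 0,"ty": 0,"tz": 0,"rx": 0,"ry": 0,"rz": 0,"fingers": 60},{"tx": 0,"ty": 0,"tz": 0,"rx": 0,"ry": 0,"rz": 0,"fingers": 30}])

```text
time: 7.3
tool_pos: [531.1, 185.1, 116.3]
tcp_rot: [0.093, 0.996, 0.0, 0.001]
force: [-0.1, -0.1, -0.3]
opening: 43.6
```

Request:
step_arm(rows=[{"tx": 0,"ty": 0,"tz": 0,"rx": 0,"ry": 0,"rz": 0,"fingers": 30},{"tx": 0,"ty": 0,"tz": 0,"rx": 0,"ry": 0,"rz": 0,"fingers": 30},{"tx": 0,"ty": 0,"tz": 0,"rx": 0,"ry": 0,"rz": 0,"fingers": 30},{"tx": 0,"ty": 0,"tz": 0,"rx": 0,"ry": 0,"rz": 0,"fingers": 30},{"tx": 0,"ty": 0,"tz": 0,"rx": 0,"ry": 0,"rz": 0,"fingers": 30}])

```text
time: 7.8
tool_pos: [531.1, 184.7, 116.8]
tcp_rot: [0.093, 0.996, -0.0, 0.001]
force: [-2.2, -3.1, 5.4]
opening: 38.3
```

```bash
python3 - <<'E'
from meas import *
o=arm.get_obs(); Rm=R.from_quat(o['tcp_rot']).as_matrix();print(o['time'],o['tool_pos'],np.degrees(np.arctan2(-Rm[1,0],-Rm[0,0])),o['force'],o['ft_torque'],o['opening'])
E
```

```text
7.8 [531.05123811 184.6631731  116.77416318] -10.641217682675187 [-2.24883343 -3.0584602   5.3696297 ] [-0.52307217  0.2938606  -0.04844609] 38.25717133604464
```

Request:
step_arm(rows=[{"tx": 0,"ty": 0,"tz": 0,"rx": 0,"ry": 0,"rz": 0.02,"fingers": 30},{"tx": 0,"ty": 0,"tz": 0,"rx": 0,"ry": 0,"rz": 0.018,"fingers": 30},{"tx": 0,"ty": 0,"tz": 0,"rx": 0,"ry": 0,"rz": 0,"fingers": 30},{"tx": 0,"ty": 0,"tz": 0,"rx": 0,"ry": 0,"rz": 0,"fingers": 30},{"tx": 0,"ty": 0,"tz": 0,"rx": 0,"ry": 0,"rz": 0,"fingers": 100}])

```text
time: 8.3
tool_pos: [531.0, 185.0, 116.1]
tcp_rot: [0.112, 0.994, 0.0, 0.001]
force: [-0.1, -0.5, 0.8]
opening: 51.6
```

Request:
step_arm(rows=[{"tx": 0,"ty": 0,"tz": 0,"rx": 0,"ry": 0,"rz": 0,"fingers": 100},{"tx": 0,"ty": 0,"tz": 0,"rx": 0,"ry": 0,"rz": 0,"fingers": 100},{"tx": 0,"ty": 0,"tz": -30,"rx": 0,"ry": 0,"rz": 0,"fingers": 100},{"tx": 0,"ty": 0,"tz": -40,"rx": 0,"ry": 0,"rz": 0,"fingers": 100},{"tx": 0,"ty": 0,"tz": -40,"rx": 0,"ry": 0,"rz": 0,"fingers": 100}])

```text
time: 8.8
tool_pos: [530.5, 185.1, 226.5]
tcp_rot: [0.112, 0.994, -0.0, -0.0]
force: [1.1, 0.7, -0.2]
opening: 85.6
```

Request:
step_arm(rows=[{"tx": -36,"ty": 6.5,"tz": -30,"rx": 0,"ry": 0,"rz": 0,"fingers": 100},{"tx": -36,"ty": 6.5,"tz": -10,"rx": 0,"ry": 0,"rz": 0,"fingers": 100},{"tx": 0,"ty": 0,"tz": 0,"rx": 0,"ry": 0,"rz": 0,"fingers": 50},{"tx": 0,"ty": 0,"tz": 0,"rx": 0,"ry": 0,"rz": 0,"fingers": 0},{"tx": 0,"ty": 0,"tz": 0,"rx": 0,"ry": 0,"rz": 0,"fingers": 0}])

```text
time: 9.3
tool_pos: [603.0, 182.0, 264.8]
tcp_rot: [0.111, 0.994, -0.0, -0.001]
force: [0.1, 0.4, 0.4]
opening: 43.8
```

```bash
python3 - <<'E'
from meas import *
c,im=snap('wrist','w5'); pickle.dump(c,open('w5.pkl','wb'))
o=arm.get_obs(); print(o['time'],o['tool_pos'],R.from_quat(o['tcp_rot']).as_matrix().round(3).tolist(),o['opening'])
g=im.max(2).astype(float)
# bright pixels on the knob's top, by position in the plane z=130
yy,xx=np.mgrid[0:480:.5,0:640:.5]
q=proj(c,[[533,184.7,130]])[0]; us,vs=np.meshgrid(np.arange(int(q[0])-30,int(q[0])+31),np.arange(int(q[1])-30,int(q[1])+31))
for z,r0,r1,br in ((130,5,16,1),(90,27,36,0)):
    W=np.array([ray(c,u,v,z)[:2] for u,v in zip(us.ravel(),vs.ravel()+0)]) if z==130 else np.array([ray(c,u,v,z)[:2] for u in range(int(q[0])-60,int(q[0])+60) for v in range(int(q[1])-60,int(q[1])+60) ])
    val=np.array([g[v,u] for u,v in zip(us.ravel(),vs.ravel())]) if z==130 else np.array([g[v,u] for u in range(int(q[0])-60,int(q[0])+60) for v in range(int(q[1])-60,int(q[1])+60)])
    C=(532.9,184.8); d=W-C; r=np.hypot(*d.T); th=np.degrees(np.arctan2(d[:,1],d[:,0])); s=(r>r0)&(r<r1)&(abs(th-9)<14)
    v=val[s]; t=th[s]; w=np.clip((v-np.median(v))*(1 if br else -1)-.35*np.ptp(v),0,None); print(z,(w*t).sum()/w.sum(),v.min(),v.max(),(w>0).sum())
a=im[47:187,216:396]; a=np.clip(a.astype(float)*1.6,0,255).astype(np.uint8)
cv2.imwrite('pics/w5c.png',cv2.resize(a[:,:,::-1],None,fx=4,fy=4,interpolation=cv2.INTER_CUBIC))
E
```

```text
9.35 [602.94231506 181.99424607 264.93398712] [[-0.975, 0.222, -0.001], [0.222, 0.975, -0.0], [0.001, -0.0, -1.0]] 35.949610686878884
130 nan 53.0 167.0 0
90 8.086652422566313 26.0 170.0 22<stdin>:12: RuntimeWarning: invalid value encountered in scalar divide
```

View pics/w5c.png

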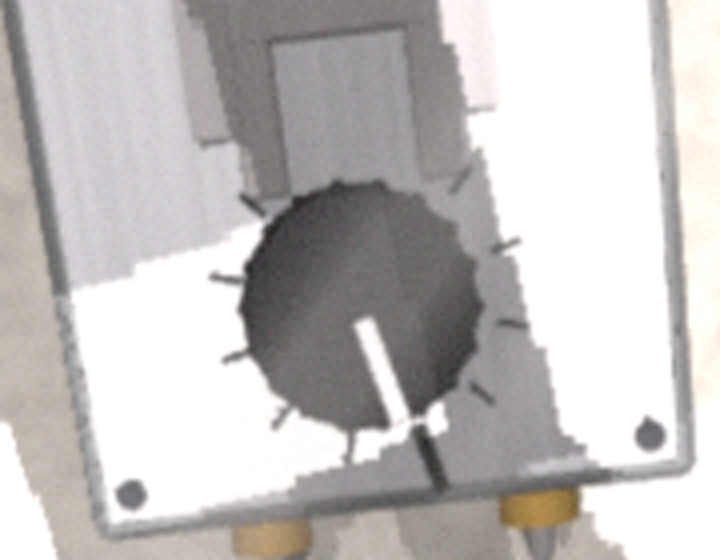

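```bash
python3 - <<'E'
from meas import *
c=pickle.load(open('w5.pkl','rb')); f=lambda u,v,z: ray(c,216+u/4,47+v/4,z)[:2]
an=lambda d: np.degrees(np.arctan2(d[1],d[0])).round(2)
a,b=f(364,322,130),f(402,422,130); m1,m2=f(418,428,90),f(440,488,90)
s=[f(u,v,90) for u,v in((132,494),(650,434))]
print('line',a,b,an(b-a),'mark',m1,m2,an(m2-m1),'yaw',an(s[1]-s[0])-90)
for C in ((532.6,184.5),(533.5,185)): print(an(b-C),an((m1+m2)/2-C))
E
```

```text
line [536.15446191 185.26535756] [553.41917272 187.66688769] 7.92 mark [559.22235142 188.58640279] [571.5051712  190.17581436] 7.37 yaw -6.260000000000005
8.65 8.47
7.63 7.83
```

Request:
step_arm(rows=[{"tx": 37.7,"ty": -5.2,"tz": 10,"rx": 0,"ry": 0,"rz": 0,"fingers": 0},{"tx": 37.7,"ty": -5.2,"tz": 10,"rx": 0,"ry": 0,"rz": 0,"fingers": 0},{"tx": 37.7,"ty": -5.2,"tz": 10,"rx": 0,"ry": 0,"rz": 0,"fingers": 0},{"tx": 37.7,"ty": -5.2,"tz": 10,"rx": 0,"ry": 0,"rz": 0,"fingers": 0},{"tx": 37.7,"ty": -5.2,"tz": 10,"rx": 0,"ry": 0,"rz": -0.11,"fingers": 0}])

```text
time: 9.85
tool_pos: [411.7, 198.3, 214.9]
tcp_rot: [0.056, 0.998, 0.0, -0.0]
force: [-0.7, -0.5, 0.1]
opening: 0.5
```

Request:
step_arm(rows=[{"tx": 0,"ty": 0,"tz": 0,"rx": 0,"ry": 0,"rz": 0,"fingers": 0},{"tx": 0,"ty": 0,"tz": 0,"rx": 0,"ry": 0,"rz": 0,"fingers": 0},{"tx": 0,"ty": 0,"tz": 0,"rx": 0,"ry": 0,"rz": 0,"fingers": 0},{"tx": 0,"ty": 0,"tz": 0,"rx": 0,"ry": 0,"rz": 0,"fingers": 0},{"tx": 0,"ty": 0,"tz": 0,"rx": 0,"ry": 0,"rz": 0,"fingers": 0}])

```text
time: 10.35
tool_pos: [415.0, 198.1, 215.3]
tcp_rot: [0.057, 0.998, 0.0, 0.0]
force: [-0.3, 0.0, 0.9]
opening: 0.1
```

Knob line and mark now agree to within 1°. Lowering in front of the tab.

Request:
step_arm(rows=[{"tx": 0,"ty": 0,"tz": 35,"rx": 0,"ry": 0,"rz": 0,"fingers": 0},{"tx": 0,"ty": 0,"tz": 30,"rx": 0,"ry": 0,"rz": 0,"fingers": 0},{"tx": 0,"ty": 0,"tz": 20,"rx": 0,"ry": 0,"rz": 0,"fingers": 0},{"tx": 0,"ty": 0,"tz": 12,"rx": 0,"ry": 0,"rz": 0,"fingers": 0},{"tx": 0,"ty": 0,"tz": 0,"rx": 0,"ry": 0,"rz": 0,"fingers": 0}])

```text
time: 10.85
tool_pos: [414.0, 198.0, 117.0]
tcp_rot: [0.057, 0.998, -0.0, -0.002]
force: [-0.9, -0.3, -0.3]
opening: -0.3
```

Request:
step_arm(rows=[{"tx": -7,"ty": 0,"tz": 0,"rx": 0,"ry": 0,"rz": 0,"fingers": 0},{"tx": -7,"ty": 0,"tz": 0,"rx": 0,"ry": 0,"rz": 0,"fingers": 0},{"tx": -6,"ty": 0,"tz": 0,"rx": 0,"ry": 0,"rz": 0,"fingers": 0},{"tx": -6,"ty": 0,"tz": 0,"rx": 0,"ry": 0,"rz": 0,"fingers": 0},{"tx": -6,"ty": 0,"tz": 0,"rx": 0,"ry": 0,"rz": 0,"fingers": 0}])

```text
time: 11.35
tool_pos: [446.5, 194.6, 118.5]
tcp_rot: [0.057, 0.998, 0.0, -0.0]
force: [-1.2, -0.3, 2.4]
opening: -0.2
```

Request:
step_arm(rows=[{"tx": -4,"ty": 0,"tz": 0,"rx": 0,"ry": 0,"rz": 0,"fingers": 0},{"tx": -3,"ty": 0,"tz": 0,"rx": 0,"ry": 0,"rz": 0,"fingers": 0},{"tx": -3,"ty": 0,"tz": 0,"rx": 0,"ry": 0,"rz": 0,"fingers": 0},{"tx": -3,"ty": 0,"tz": 0,"rx": 0,"ry": 0,"rz": 0,"fingers": 0},{"tx": 0,"ty": 0,"tz": 0,"rx": 0,"ry": 0,"rz": 0,"fingers": 0}])

```text
time: 11.85
tool_pos: [459.5, 193.1, 118.3]
tcp_rot: [0.057, 0.998, 0.0, 0.0]
force: [-0.3, 0.2, -1.1]
opening: -0.0
```

Request:
step_arm(rows=[{"tx": -2,"ty": 0,"tz": 0,"rx": 0,"ry": 0,"rz": 0,"fingers": 0},{"tx": -2,"ty": 0,"tz": 0,"rx": 0,"ry": 0,"rz": 0,"fingers": 0},{"tx": -1.5,"ty": 0,"tz": 0,"rx": 0,"ry": 0,"rz": 0,"fingers": 0},{"tx": -1.5,"ty": 0,"tz": 0,"rx": 0,"ry": 0,"rz": 0,"fingers": 0},{"tx": -1,"ty": 0,"tz": 0,"rx": 0,"ry": 0,"rz": 0,"fingers": 0}])

```text
time: 12.35
tool_pos: [467.0, 192.2, 118.3]
tcp_rot: [0.057, 0.998, -0.0, -0.0]
force: [-1.5, 0.4, 1.6]
opening: 0.2
```

Request:
step_arm(rows=[{"tx": -1,"ty": 0,"tz": 0,"rx": 0,"ry": 0,"rz": 0,"fingers": 0},{"tx": -1,"ty": 0,"tz": 0,"rx": 0,"ry": 0,"rz": 0,"fingers": 0},{"tx": -1,"ty": 0,"tz": 0,"rx": 0,"ry": 0,"rz": 0,"fingers": 0},{"tx": 0,"ty": 0,"tz": 0,"rx": 0,"ry": 0,"rz": 0,"fingers": 0},{"tx": 0,"ty": 0,"tz": 0,"rx": 0,"ry": 0,"rz": 0,"fingers": 0}])

```text
time: 12.85
tool_pos: [469.1, 192.0, 118.3]
tcp_rot: [0.057, 0.998, -0.0, -0.001]
force: [-6.5, 0.6, 3.8]
opening: 0.1
```

Request:
step_arm(rows=[{"tx": -1,"ty": 0,"tz": 0,"rx": 0,"ry": 0,"rz": 0,"fingers": 0},{"tx": -1,"ty": 0,"tz": 0,"rx": 0,"ry": 0,"rz": 0,"fingers": 0},{"tx": -1,"ty": 0,"tz": 0,"rx": 0,"ry": 0,"rz": 0,"fingers": 0},{"tx": 0,"ty": 0,"tz": 0,"rx": 0,"ry": 0,"rz": 0,"fingers": 0},{"tx": 0,"ty": 0,"tz": 0,"rx": 0,"ry": 0,"rz": 0,"fingers": 0}])

```text
time: 13.35
tool_pos: [469.3, 192.0, 118.3]
tcp_rot: [0.057, 0.998, -0.0, -0.004]
force: [-18.4, 1.6, 12.3]
opening: -0.0
```

Hard stop reached: 18 N with no further motion. Backing off and checking.

Request:
step_arm(rows=[{"tx": 8,"ty": 0,"tz": 0,"rx": 0,"ry": 0,"rz": 0,"fingers": 0},{"tx": 12,"ty": 0,"tz": -20,"rx": 0,"ry": 0,"rz": 0,"fingers": 0},{"tx": 0,"ty": 0,"tz": -40,"rx": 0,"ry": 0,"rz": 0,"fingers": 0},{"tx": -25,"ty": 0,"tz": -45,"rx": 0,"ry": 0,"rz": 0,"fingers": 100},{"tx": -25,"ty": 0,"tz": -40,"rx": 0,"ry": 0,"rz": 0,"fingers": 100}])

```text
time: 13.85
tool_pos: [502.5, 188.2, 264.6]
tcp_rot: [0.057, 0.998, 0.0, 0.001]
force: [0.6, 0.4, 0.2]
opening: 28.2
```

Request:
step_arm(rows=[{"tx": -35,"ty": 0,"tz": 0,"rx": 0,"ry": 0,"rz": 0,"fingers": 100},{"tx": -35,"ty": 0,"tz": 0,"rx": 0,"ry": 0,"rz": 0,"fingers": 100},{"tx": -30,"ty": 0,"tz": 0,"rx": 0,"ry": 0,"rz": 0,"fingers": 100},{"tx": 0,"ty": 0,"tz": 0,"rx": 0,"ry": 0,"rz": 0,"fingers": 100},{"tx": 0,"ty": 0,"tz": 0,"rx": 0,"ry": 0,"rz": 0,"fingers": 100}])

```text
time: 14.35
tool_pos: [601.6, 176.7, 261.5]
tcp_rot: [0.057, 0.998, -0.0, -0.0]
force: [-0.2, 0.4, -1.0]
opening: 85.4
```

```bash
python3 - <<'E'
from meas import *
c,im=snap('wrist','w6'); pickle.dump(c,open('w6.pkl','wb'))
o=arm.get_obs(); print(o['time'],o['tool_pos'],R.from_quat(o['tcp_rot']).as_matrix().round(3).tolist(),o['opening'])
q=proj(c,[[532,184.5,110]])[0].astype(int);x0,y0=q[0]-90,max(q[1]-90,0); print(x0,y0)
a=im[y0:y0+150,x0:x0+180]; a=np.clip(a.astype(float)*1.6,0,255).astype(np.uint8)
cv2.imwrite('pics/w6c.png',cv2.resize(a[:,:,::-1],None,fx=4,fy=4,interpolation=cv2.INTER_CUBIC))
x=np.array([.9937,-.1125]); 
print((proj(c,[[*(np.array([532.8,184.7])-d*x),132] for d in (35,45,55,71)])-[x0,y0])*4)
E
```

```text
14.4 [601.0560927  176.91589888 261.907043  ] [[-0.994, 0.114, -0.0], [0.114, 0.994, -0.0], [0.0, -0.0, -1.0]] 85.36613609720897
234 29
[[ 361.33700208  137.22382318]
 [ 361.16931921   66.21564296]
 [ 360.99730685   -6.62593862]
 [ 360.71265436 -127.16691422]]
```

View pics/w6c.png

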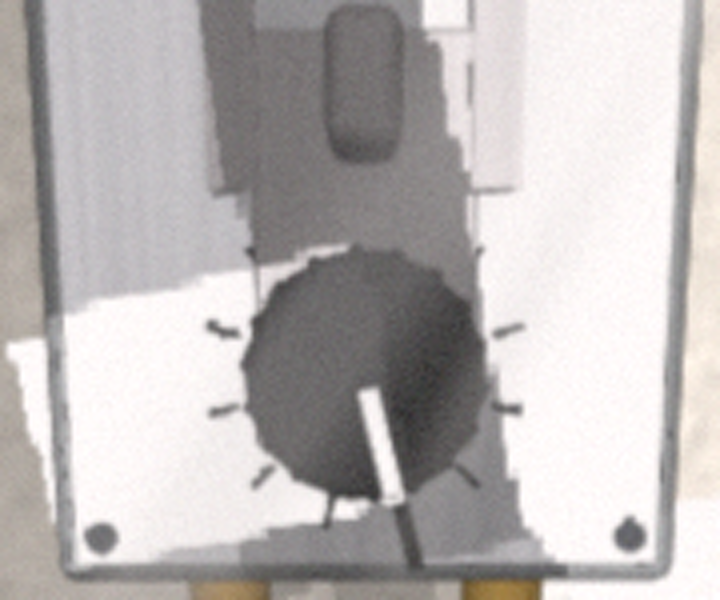

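The view confirms the line on the long mark, and the tab top spans rows 3–137 in the crop, matching the predicted home position (-6 to 137). Moving to the handle.

Request:
step_arm(rows=[{"tx": 8.3,"ty": -41.7,"tz": 0,"rx": 0,"ry": 0,"rz": 0,"fingers": 100},{"tx": 8.3,"ty": -41.7,"tz": 0,"rx": 0,"ry": 0,"rz": 0,"fingers": 100},{"tx": 8.3,"ty": -41.7,"tz": 0,"rx": 0,"ry": 0,"rz": 0,"fingers": 100},{"tx": 8.3,"ty": -41.7,"tz": 0,"rx": 0,"ry": 0,"rz": 0,"fingers": 100},{"tx": 8.3,"ty": -41.7,"tz": 0,"rx": 0,"ry": 0,"rz": 0,"fingers": 100}])

```text
time: 14.9
tool_pos: [534.9, -26.4, 262.7]
tcp_rot: [0.056, 0.998, -0.0, 0.001]
force: [0.4, -0.5, 0.0]
opening: 85.5
```

Request:
step_arm(rows=[{"tx": 8.3,"ty": -41.7,"tz": 0,"rx": 0,"ry": 0,"rz": 0,"fingers": 100},{"tx": 8.3,"ty": -41.7,"tz": 0,"rx": 0,"ry": 0,"rz": 0,"fingers": 100},{"tx": 8.3,"ty": -41.7,"tz": 0,"rx": 0,"ry": 0,"rz": 0,"fingers": 100},{"tx": 8.3,"ty": -41.7,"tz": 0,"rx": 0,"ry": 0,"rz": 0,"fingers": 100},{"tx": 8.3,"ty": -41.7,"tz": 0,"rx": 0,"ry": 0,"rz": 0,"fingers": 100}])

```text
time: 15.4
tool_pos: [470.3, -228.7, 262.8]
tcp_rot: [0.057, 0.998, -0.0, 0.001]
force: [0.9, 0.0, -0.6]
opening: 85.6
```

Request:
step_arm(rows=[{"tx": 0,"ty": 0,"tz": 0,"rx": 0,"ry": 0,"rz": 0.14,"fingers": 60},{"tx": 0,"ty": 0,"tz": 0,"rx": 0,"ry": 0,"rz": 0.14,"fingers": 60},{"tx": 0,"ty": 0,"tz": 0,"rx": 0,"ry": 0,"rz": 0.14,"fingers": 60},{"tx": 0,"ty": 0,"tz": 0,"rx": 0,"ry": 0,"rz": 0.14,"fingers": 60},{"tx": 0,"ty": 0,"tz": 0,"rx": 0,"ry": 0,"rz": 0.14,"fingers": 60}])

```text
time: 15.9
tool_pos: [471.0, -227.1, 262.6]
tcp_rot: [0.398, 0.917, -0.0, 0.001]
force: [-0.7, 0.4, -0.4]
opening: 51.3
```

Request:
step_arm(rows=[{"tx": 0,"ty": 0,"tz": 0,"rx": 0,"ry": 0,"rz": 0.14,"fingers": 60},{"tx": 0,"ty": 0,"tz": 0,"rx": 0,"ry": 0,"rz": 0.14,"fingers": 60},{"tx": 0,"ty": 0,"tz": 0,"rx": 0,"ry": 0,"rz": 0.14,"fingers": 60},{"tx": 0,"ty": 0,"tz": 0,"rx": 0,"ry": 0,"rz": 0.14,"fingers": 60},{"tx": 0,"ty": 0,"tz": 0,"rx": 0,"ry": 0,"rz": 0.13,"fingers": 60}])

```text
time: 16.4
tool_pos: [471.0, -227.1, 262.6]
tcp_rot: [0.685, 0.729, -0.0, 0.001]
force: [-0.4, -0.1, -0.6]
opening: 51.3
```

Request:
step_arm(rows=[{"tx": 20,"ty": 0,"tz": 0,"rx": 0,"ry": 0,"rz": 0,"fingers": 60},{"tx": 30,"ty": 0,"tz": 0,"rx": 0,"ry": 0,"rz": 0,"fingers": 60},{"tx": 10,"ty": 0,"tz": 0,"rx": 0,"ry": 0,"rz": 0,"fingers": 60},{"tx": 0,"ty": 0,"tz": 0,"rx": 0,"ry": 0,"rz": 0,"fingers": 60},{"tx": 0,"ty": 0,"tz": 0,"rx": 0,"ry": 0,"rz": 0,"fingers": 60}])

```text
time: 16.9
tool_pos: [467.5, -168.1, 262.3]
tcp_rot: [0.682, 0.731, -0.0, 0.0]
force: [0.6, -0.4, 0.3]
opening: 51.3
```

```bash
python3 - <<'E'
from meas import *
c,im=snap('wrist','w7'); pickle.dump(c,open('w7.pkl','wb'))
o=arm.get_obs(); print(o['time'],o['tool_pos'],R.from_quat(o['tcp_rot']).as_matrix().round(3).tolist(),o['opening'],o['joint_pos'])
E
```

```text
16.95 [ 467.55796497 -168.49679536  262.15347174] [[-0.068, 0.998, 0.0], [0.998, 0.068, -0.0], [-0.001, 0.0, -1.0]] 51.17834214676996 [-5.84449719e-01  2.72443147e-01  1.40198485e+00 -2.37870920e-04
  1.46664318e+00 -6.52099560e-01]
```

View pics/w7.png

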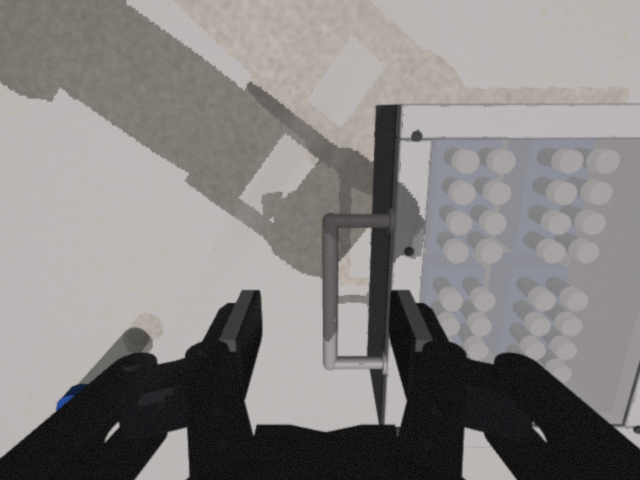

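The handle bar runs (330,220) to (330,365), lid front edge is at column ~383–398, and the blue-capped tube's cap is at the lower left (70,400).

```bash
python3 - <<'E'
from meas import *
c=pickle.load(open('w7.pkl','rb'))
a,b=ray(c,330,220,124),ray(c,330,364,124); m=(a+b)/2; print(a,b,m,'len',np.linalg.norm(a-b)); d=a-b; yaw=np.arctan2(-d[0],d[1]);print('yaw',np.degrees(yaw))
s=[ray(c,417,136,133),ray(c,409,251,133)];print(s,np.degrees(np.arctan2(-(s[0]-s[1])[0],(s[0]-s[1])[1])))
print('tube',ray(cam('top'),468,362,116))
o=arm.get_obs();T=np.array(o['tool_pos']);Rm=R.from_quat(o['tcp_rot']).as_matrix()
print(Rm.T@(np.array([m[0],m[1],116])-T), 'jaw yaw',np.degrees(np.arctan2(Rm[1,1],Rm[0,1])))
E
```

```text
[ 470.29044395 -167.03490391  124.        ] [ 479.08102739 -288.88505989  124.        ] [ 474.68573567 -227.9599819   124.        ] len 122.16683211861138
yaw 4.126316170875791
[array([ 522.47573927, -103.79011334,  133.        ]), array([ 527.94957592, -183.59273283,  133.        ])] 3.923897013753041
tube [ 260.29655264 -358.8795772   116.        ]
[-59.7353292    3.05078727 146.18445921] jaw yaw 3.8774676432998554
```

Request:
step_arm(rows=[{"tx": -30,"ty": 1.5,"tz": 0,"rx": 0,"ry": 0,"rz": 0,"fingers": 35},{"tx": -30,"ty": 1.5,"tz": 20,"rx": 0,"ry": 0,"rz": 0,"fingers": 35},{"tx": 0,"ty": 0,"tz": 40,"rx": 0,"ry": 0,"rz": 0,"fingers": 35},{"tx": 0,"ty": 0,"tz": 20,"rx": 0,"ry": 0,"rz": 0,"fingers": 35},{"tx": 0,"ty": 0,"tz": 10,"rx": 0,"ry": 0,"rz": 0,"fingers": 35}])

```text
time: 17.45
tool_pos: [473.9, -228.4, 170.0]
tcp_rot: [0.683, 0.73, -0.0, -0.002]
force: [0.2, -0.2, 0.1]
opening: 30.1
```

Request:
step_arm(rows=[{"tx": 0,"ty": 0,"tz": 15,"rx": 0,"ry": 0,"rz": 0,"fingers": 35},{"tx": 0,"ty": 0,"tz": 15,"rx": 0,"ry": 0,"rz": 0,"fingers": 35},{"tx": 0,"ty": 0,"tz": 15,"rx": 0,"ry": 0,"rz": 0,"fingers": 35},{"tx": 0,"ty": 0,"tz": 11,"rx": 0,"ry": 0,"rz": 0,"fingers": 35},{"tx": 0,"ty": 0,"tz": 0,"rx": 0,"ry": 0,"rz": 0,"fingers": 35}])

```text
time: 17.95
tool_pos: [474.3, -227.9, 115.3]
tcp_rot: [0.683, 0.73, -0.0, -0.001]
force: [0.0, 0.8, -0.3]
opening: 29.9
```

Request:
step_arm(rows=[{"tx": 0,"ty": 0,"tz": 0,"rx": 0,"ry": 0,"rz": 0,"fingers": 0},{"tx": 0,"ty": 0,"tz": 0,"rx": 0,"ry": 0,"rz": 0,"fingers": 0},{"tx": 0,"ty": 0,"tz": 0,"rx": 0,"ry": 0,"rz": 0,"fingers": 0},{"tx": 0,"ty": 0,"tz": 0,"rx": 0,"ry": 0,"rz": 0,"fingers": 0},{"tx": 0,"ty": 0,"tz": 0,"rx": 0,"ry": 0,"rz": 0,"fingers": 0}])

```text
time: 18.45
tool_pos: [475.3, -228.2, 116.9]
tcp_rot: [0.683, 0.73, 0.0, 0.001]
force: [4.4, -0.2, 4.9]
opening: 10.0
```

```bash
python3 -c "
import numpy as np
p=np.radians(np.arange(0,41,2)+1.29)
for i in range(20): print(i+1,round(267*(np.cos(p[i])-np.cos(p[i+1])),2),round(-267*(np.sin(p[i+1])-np.sin(p[i])),2))"
```

```text
1 0.37 -9.31
2 0.7 -9.29
3 1.02 -9.26
4 1.34 -9.22
5 1.66 -9.17
6 1.98 -9.11
7 2.3 -9.03
8 2.61 -8.95
9 2.92 -8.85
10 3.23 -8.74
11 3.53 -8.62
12 3.83 -8.49
13 4.13 -8.36
14 4.42 -8.21
15 4.7 -8.05
16 4.98 -7.88
17 5.25 -7.7
18 5.52 -7.51
19 5.77 -7.31
20 6.03 -7.11
```

Request:
step_arm(rows=[{"tx": 0,"ty": 0.4,"tz": -9.3,"rx": 0,"ry": 0,"rz": 0,"fingers": 0},{"tx": 0,"ty": 0.7,"tz": -9.3,"rx": 0,"ry": 0,"rz": 0,"fingers": 0},{"tx": 0,"ty": 1.0,"tz": -9.3,"rx": 0,"ry": 0,"rz": 0,"fingers": 0},{"tx": 0,"ty": 1.3,"tz": -9.2,"rx": 0,"ry": 0,"rz": 0,"fingers": 0},{"tx": 0,"ty": 1.7,"tz": -9.2,"rx": 0,"ry": 0,"rz": 0,"fingers": 0}])

```text
time: 18.95
tool_pos: [479.9, -227.8, 162.3]
tcp_rot: [0.683, 0.73, -0.0, 0.0]
force: [7.9, -1.9, -5.5]
opening: 10.1
```

```bash
cat > lid.py <<'E'
from meas import *
c,im=snap('side','s_%d'%int(arm.get_obs()['time']*100))
o=arm.get_obs(); T=np.array(o['tool_pos']);Rm=R.from_quat(o['tcp_rot']).as_matrix(); g=T-8*Rm[:,2]
y=np.radians(4); X=np.array([np.cos(y),np.sin(y)]); H=np.array([474.9,-228])+266.9*X
d=(H-g[:2])@X; print(o['time'],T.round(1),o['force'].round(1) if hasattr(o['force'],'round') else o['force'],o['opening'],'angle',np.degrees(np.arctan2(g[2]-118,d))-1.29,'r',np.hypot(d,g[2]-118))
E
python3 lid.py
```

```text
19.0 [ 480.2 -227.8  163.5] [ 6.5 -1.8 -3.2] 9.499819154510522 angle 10.273307145452744 r 267.0527348693114
```

Request:
step_arm(rows=[{"tx": 0,"ty": 2.1,"tz": -9.1,"rx": 0,"ry": 0,"rz": 0,"fingers": 0},{"tx": 0,"ty": 2.4,"tz": -9.0,"rx": 0,"ry": 0,"rz": 0,"fingers": 0},{"tx": 0,"ty": 2.7,"tz": -8.9,"rx": 0,"ry": 0,"rz": 0,"fingers": 0},{"tx": 0,"ty": 3.0,"tz": -8.9,"rx": 0,"ry": 0,"rz": 0,"fingers": 0},{"tx": 0,"ty": 3.3,"tz": -8.7,"rx": 0,"ry": 0,"rz": 0,"fingers": 0}])

```text
time: 19.5
tool_pos: [492.4, -226.8, 207.3]
tcp_rot: [0.683, 0.73, -0.001, -0.001]
force: [-1.9, -5.5, -1.9]
opening: 9.7
```

Request:
step_arm(rows=[{"tx": 0,"ty": 3.5,"tz": -8.6,"rx": 0,"ry": 0,"rz": 0,"fingers": 0},{"tx": 0,"ty": 3.8,"tz": -8.5,"rx": 0,"ry": 0,"rz": 0,"fingers": 0},{"tx": 0,"ty": 4.1,"tz": -8.4,"rx": 0,"ry": 0,"rz": 0,"fingers": 0},{"tx": 0,"ty": 4.4,"tz": -8.2,"rx": 0,"ry": 0,"rz": 0,"fingers": 0},{"tx": 0,"ty": 4.7,"tz": -8.0,"rx": 0,"ry": 0,"rz": 0,"fingers": 0}])

```text
time: 20.0
tool_pos: [512.1, -225.5, 249.1]
tcp_rot: [0.683, 0.73, -0.002, -0.002]
force: [-6.6, -4.7, 1.0]
opening: 10.1
```

```bash
python3 lid.py
```

```text
20.05 [ 512.9 -225.4  250.5] [-8.9 -4.4  1.6] 10.012411920481162 angle 30.253269343132345 r 268.49893147526603
```

Request:
step_arm(rows=[{"tx": 0,"ty": 5.0,"tz": -7.9,"rx": 0,"ry": 0,"rz": 0,"fingers": 0},{"tx": 0,"ty": 5.2,"tz": -7.7,"rx": 0,"ry": 0,"rz": 0,"fingers": 0},{"tx": 0,"ty": 5.5,"tz": -7.5,"rx": 0,"ry": 0,"rz": 0,"fingers": 0},{"tx": 0,"ty": 5.8,"tz": -7.3,"rx": 0,"ry": 0,"rz": 0,"fingers": 0},{"tx": 0,"ty": 5.5,"tz": -6.5,"rx": 0,"ry": 0,"rz": 0,"fingers": 0}])

```text
time: 20.55
tool_pos: [538.3, -223.6, 287.0]
tcp_rot: [0.684, 0.73, -0.002, -0.002]
force: [-12.9, -3.0, 7.2]
opening: 9.9
```

Request:
step_arm(rows=[{"tx": 0,"ty": 0,"tz": 0,"rx": 0,"ry": 0,"rz": 0,"fingers": 0},{"tx": 0,"ty": 0,"tz": 0,"rx": 0,"ry": 0,"rz": 0,"fingers": 0},{"tx": 0,"ty": 0,"tz": 0,"rx": 0,"ry": 0,"rz": 0,"fingers": 0},{"tx": 0,"ty": 0,"tz": 0,"rx": 0,"ry": 0,"rz": 0,"fingers": 0},{"tx": 0,"ty": 0,"tz": 0,"rx": 0,"ry": 0,"rz": 0,"fingers": 0}])

```text
time: 21.05
tool_pos: [538.2, -223.6, 286.9]
tcp_rot: [0.683, 0.73, -0.002, -0.001]
force: [-12.5, -3.4, 7.7]
opening: 10.2
```

```bash
python3 lid.py; ls pics/s_*.png
```

```text
21.1 [ 538.2 -223.6  286.9] [-12.6  -3.3   7.7] 9.83063875963974 angle 39.721481260588554 r 269.56273571935793
pics/s_1895.png
pics/s_2000.png
pics/s_2105.png
```

```bash
python3 - <<'E'
from h import *
c=cam('side'); y=np.radians(4); X=np.array([np.cos(y),np.sin(y),0]);Y=np.array([-X[1],X[0],0]);Z=np.array([0,0,1.])
H=np.array([474.9,-228,118])+266.9*X
im=np.load('pics/s_2105.npy')[:,:,::-1].copy()
for a,col in ((35,(0,0,255)),(40,(0,255,0)),(45,(255,0,0))):
    t=np.radians(a); u=-X*np.cos(t)+Z*np.sin(t); n=X*np.sin(t)+Z*np.cos(t)
    q=proj(c,[H+222*u+15*n+s*140*Y for s in(-1,1)]); 
    for p in q: cv2.circle(im,tuple(p.round().astype(int)),1,col,-1)
    print(a,q.round(1).tolist())
cv2.imwrite('pics/fin.png',cv2.resize(im[120:420,300:600],None,fx=2,fy=2,interpolation=cv2.INTER_CUBIC))
E
```

```text
35 [[469.4, 259.8], [352.2, 191.7]]
40 [[476.1, 249.5], [357.4, 183.2]]
45 [[483.2, 239.4], [363.0, 175.1]]
```

View pics/fin.png

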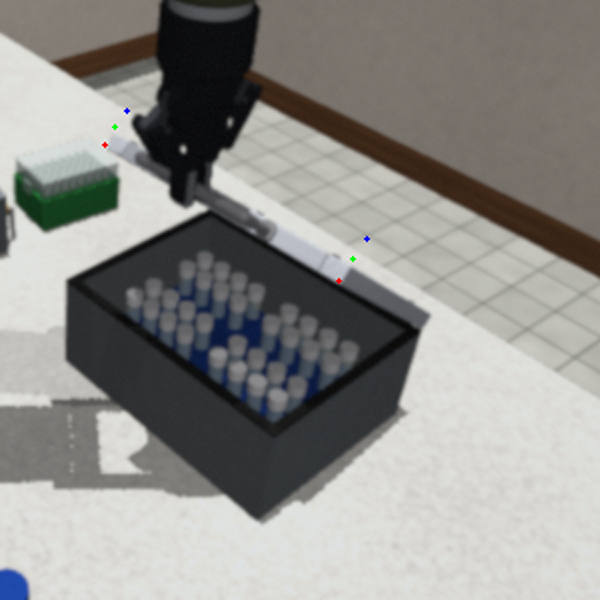

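The side view shows the lid held by the bar. Its right front corner at (350,260) sits on the 40° prediction, and the left one at (117,136) falls between 35° and 40°. Tool position gives 39.7°, so I'm handing in.

```bash
python3 -c "
from bench import arm
print(arm.close_job()); print(arm.get_obs()['time'])"
```

```text
the job is handed in; nothing more can be done
None
the job is handed in; nothing more can be done
```

I did all three steps in the order you asked and handed the job in at about 21 s, with the gripper still holding the lid up by its handle.

- **Knob:** I turned it clockwise, then regripped for a final 2° nudge. The last measured picture put the white line within about 1° of the long mark, and it still looked on the mark after the lock went in.
- **Lock:** I pushed it until it hit its stop, where the force rose to 18 N with no further travel. The picture afterwards showed the tab at its home position.
- **Lid:** I lifted it slowly along its arc. The arm's position gives 39.7° open, and I never commanded it past 40°. The force on the tool is steady at about 15 N.
- **Bystanders:** The planned paths kept clear of the tip box, tube rack and blue-capped tube, and no forces suggested contact. I did not re-measure where they stand at the end.

**Checks that disagreed slightly:** in the final side view, one front corner of the lid fits 40° and the other about 37–38°. The bar's computed distance from the hinge also came out 2.6 mm over nominal. I put both down to calibration error and a small slip in the grip. Either way the lid is within your five degrees.

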